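# Shut the feed valve and point out the spent water filter

## Task

The water filter on the counter is due for a cartridge change. Push the red lever of its feed valve all the way round to shut (a quarter turn clockwise, crosswise to the pipe) without pinching it, then point out to the fitter the clear housing whose cartridge has gone brown: bring your fingertips a few centimetres above the middle of that housing, hold there for two seconds and finish there, still pointing at it. Touch none of the three filters or their stand, and leave everything else on the counter where it is.

Things in the scene. Friction and masses are not known exactly. Their poses are not given: they have to be found in the camera images.
- feed_lever (a joint): Lever of the feed ball valve on its upright stem. 0 = open: along the pipe, pointing away from the filters. Grows as it turns clockwise seen from above, swinging towards the robot's side, to a stop at 1.571 = shut: crosswise to the pipe, pointing to the stand's front (-x). Starts at 0 to 0.3 rad; stays where it is left; about 3 to 5 N at lever_grip moves it.
- valve_stem (a point): Point on the lever's turning axis at the lever's mid height, 236 mm above the counter. z up; x and y as the stand's: -y runs along the pipe away from the filters, where the open lever points. The pipe (21 mm thick) lies 41 mm below this point and runs on 85 mm beyond the stem, where a tube drops to the counter.
- lever_grip (a point): On the lever's red sleeve, 65 mm out from the stem axis, mid height. Sleeve: 28 to 90 mm from the axis, 18 mm wide, 12 mm thick in height. Axes turn with the lever: -y outward along it, -x the way it moves to shut (so push on its +x side), z up. Free space beneath: 20 mm down to the pipe and its elbow, or down to the counter beside the pipe.
- brown_filter: Clear water filter housing with a dirty, dark brown cartridge: the one to point at. One of three equal housings hanging in a row, 130 mm apart along the stand's y, in any order. 176 mm high: clear bowl 90 mm across, blue screw ring 118 mm, clear head 104 mm with a small red button 9 mm proud. Origin on its centre line at its bottom, 50 mm above the counter; z up, -x its front (robot's side).
- white_filter: Equal housing with a clean white cartridge; must not be touched. Origin as for the brown filter.
- cream_filter: Equal housing with a pale cream cartridge, little used; must not be touched. Origin as for the brown filter.
- stand: White steel stand, fixed, not to be touched: feet 170 mm deep and posts at both ends (203 mm from the middle), two top rails (12 mm wide, 39 mm either side of the middle, top at 230 mm) over the heads, pipe between the heads at 195 mm height along its y, round pressure gauge (up to 272 mm high) at its +y end. Origin on the counter under its middle; -x its front, y along the row.
- spare_cartridge: New white filter cartridge standing upright, 66 mm across, 127 mm high; loose, leave it. Origin at its base.
- spanner: Blue plastic housing spanner lying flat: a toothed ring 142 mm across, at the origin, with a grip reaching 232 mm along its -x axis, 16 mm high; loose, leave it.
- sauce_bottle: Amber glass bottle with a red cap, 60 mm across, 170 mm high; loose, leave it. Origin at its base.
- mug: Blue mug, 80 mm across, 85 mm high, handle at its +y side; loose, leave it. Origin at its base.
- rice_bowl: White bowl, 120 mm across, 55 mm high; loose, leave it. Origin at its base.
- jam_jar: Glass jar with a steel lid, 72 mm across, 85 mm high; loose, leave it. Origin at its base.
- grease_tub: Small white tub with a green lid, 44 mm across, 26 mm high; loose, leave it. Origin at its base.
- brown_filter_head (a point): In the clear head (top part) of the brown filter, on its centre line, 155 mm above the housing's bottom and 205 mm above the counter. The head's top is 21 mm higher; the stand's white rails and the red button reach 30 mm higher than this point.
There are look-alikes about, which are no part of the job. Several things look just like the part that bears feed_lever: the one meant starts farthest to the robot's left.

How it is judged:
By the outcome, as a careful person would: the job done as asked, in the order asked, and still so for the second after the job is handed in, with the robot touching nothing.
It also fails if it takes over 40 s, if anything falls off the work surface, if the arm or the gripper's body presses on something with over 40 N, if the wrist force passes 120 N, or if a joint passes its speed limit or range.

## Robot

A 6-joint arm with a two-finger parallel gripper is mounted at the origin on the work surface. World frame = base frame: x ahead of the robot, y to its left, z up, the work surface at z = 0. Lengths are in m, angles in rad, forces in N, time in s.
With the tool pointing down it reaches from about 0.325 to 0.925 m from the base axis. Payload 3.1 kg.
Tool frame: the origin (TCP) lies on the centre line of the jaws, within the pads' length; the fingertips stand 22 mm ahead of it and the grasp point (between the pads) lies 3 mm ahead of it (tips_ahead is the distance from the TCP to the fingertips, in m); z points along the fingers, y is the direction in which the jaws open and shut (so a half turn about z gives the same grasp; the last joint's range is limited). The gripper opens to 85 mm and grips with 20 to 120 N. Pads are 22 mm wide; open, the fingers measure 114 mm over their backs; the gripper's body (76 mm by 85 mm) begins 54 mm behind the grasp point. The pads swing forward as they close: fully open they stand 13 mm farther back than shut.
Start: joints at [1.162, 0.217, 1.613, -0, 1.311, -0.112], TCP at [0.183, 0.598, 0.253] pointing down, gripper open.
Joint ranges: [-2.75, 2.75], [-0.78, 2.1], [0.31, 2.55], [-1.13, 4.27], [0.13, 2.63], [-2.58, 2.58]. Speed limits (rad/s): [2.79, 2.79, 3.14, 3.14, 3.14, 3.14].

## Interface

Orientations are given as a 3x3 rotation matrix whose columns are the frame's x, y, z axes.
In Python, from station import * gives the robot as it stands. The module is installed in compiled form; this text tells all that it offers. Calls block until the motion is done:
- goto(position, orientation): joint-space move of the TCP to a pose.
- movel(position, speed=0.15, rot=None): straight line of the TCP; rot=None keeps the orientation; speed is the mean speed in m/s.
- move_joints(angles): joint-space move.
- grip(opening, strength=None): opening from 0.0 (shut) to 1.0 (fully open); strength is the grip in N (None keeps the last); returns when the fingers have stopped.
- pause(seconds).
- inverse_kinematics(position, orientation): joint angles nearest the present ones, or None.
- get_obs(): the state.
- camera(name): name is "scene" or "top"; returns the picture (420x560x3 uint8, blue, green, red); there is no depth.
- camera_model(name): a dict with "fov_y" (degrees; the focal length in pixels is half the picture's height over the tangent of half this angle, whatever the lens; pixels are square), "cx", "cy" (the principal point, pixels), "world_to_cam" (4x4, takes a point from world to camera coordinates). Camera axes: x right, y up, looking along -z (the intrinsics and any distortion apply to the point x, -y, -z); pixel columns grow to the right and rows downward; lengths in m; the calibration is good to about 2 mm. A picture is of the moment at which its call begins. camera_model takes no time and is no camera call.
A pose or a line that the arm cannot do raises MotionError and nothing moves.
- sign_off(): hands the job in, once; it reports no verdict.
The state is a dict: "time": time; "qpos": joint angles; "qvel": joint speeds; "joint_torque": joint torques, N m; "tcp_pos": TCP position; "orientation": TCP orientation; "contact_force": force on the tool from outside, world axes, zero at the start; "torque": the same for the moment, N m; "finger_gap": opening from 0.0 (shut) to 1.0 (fully open).
Only numpy, scipy, OpenCV 4.12 (cv2) and the standard library are available. Lean on these libraries where they do the work, as an engineer would, in place of code of your own. Each camera call takes 0.05 s, during which the arm holds its last target.

## Working session

There is one attempt and no reset: what is moved stays moved. The work goes in short steps, each a Python script; the robot and the scene stay as the last script left them, time stands still between calls to the robot, and variables do not carry over. Pictures are saved under pics/ and viewed, and the job is handed in when it is done.

```bash
mkdir -p pics; python3 - <<'E'
from station import *
import cv2
for n in("scene","top"):
    cv2.imwrite(f"pics/{n}0.png",camera(n)); m=camera_model(n); print(n,m)
o=get_obs();print(o["time"],o["tcp_pos"],o["orientation"],o["finger_gap"])
E
```

```text
scene {'fov_y': 56.779812644502776, 'cx': 284.9656688715784, 'cy': 205.39477807077196, 'world_to_cam': array([[-0.94178663,  0.33609248, -0.00893214,  0.57299537],
       [-0.27408182, -0.75209363,  0.5993616 ,  0.01040205],
       [ 0.19472312,  0.56691888,  0.80042857, -1.29495463],
       [ 0.        ,  0.        ,  0.        ,  1.        ]])}
top {'fov_y': 51.32875662178817, 'cx': 279.2626927252523, 'cy': 210.71134786702754, 'world_to_cam': array([[-0.01345012, -0.99979777, -0.01495041, -0.05948997],
       [ 0.99571655, -0.01476005,  0.09127267, -0.595798  ],
       [-0.09147488, -0.01365874,  0.99571371, -1.22166465],
       [ 0.        ,  0.        ,  0.        ,  1.        ]])}
0.1 [0.18247537 0.59704019 0.25207218] [[-9.56273960e-01  2.92471061e-01 -8.89529066e-04]
 [ 2.92472302e-01  9.56271829e-01 -2.03515996e-03]
 [ 2.55406194e-04 -2.20633309e-03 -9.99997533e-01]] 0.9981160919530566
```

View pics/scene0.png

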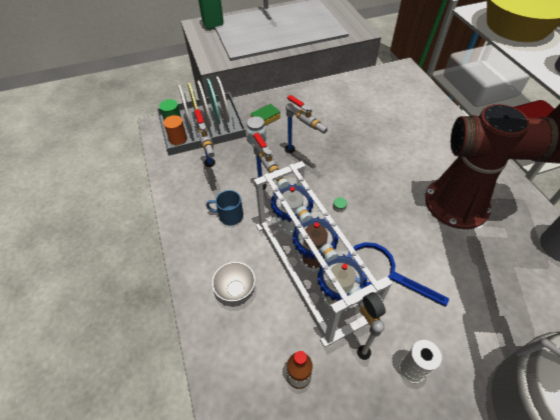

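View pics/top0.png

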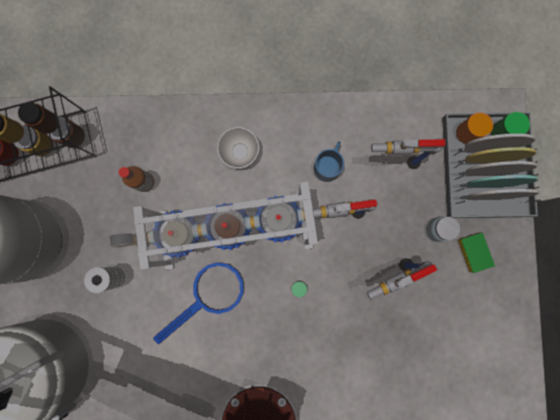

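Top view: the valve candidates are levers at px (358,206), (425,143) and (418,275). The one farthest to the robot's left (smallest column) is (358,206). It sits on the pipe of the filter stand, which fits the description. The housings are at (176,233), (228,226) and (279,217), and the middle one looks brown. I'll confirm with enlarged crops.

```bash
python3 - <<'E'
import cv2
a=cv2.imread("pics/top0.png")[170:280,120:400]
cv2.imwrite("pics/topc.png",cv2.resize(a,(784,308),interpolation=cv2.INTER_CUBIC))
a=cv2.imread("pics/scene0.png")[120:340,230:400]
cv2.imwrite("pics/scenec.png",cv2.resize(a,None,fx=2.7,fy=2.7,interpolation=cv2.INTER_CUBIC))
E
```

```text
(no output)
```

View pics/topc.png

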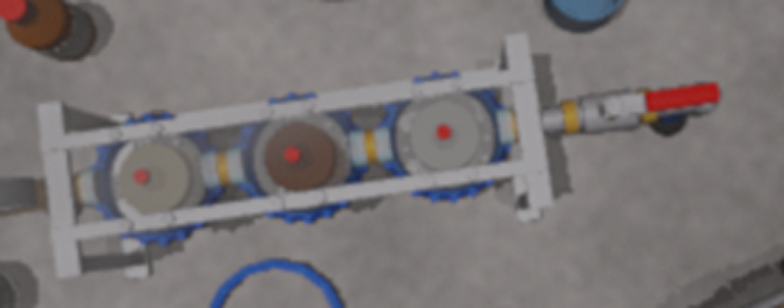

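View pics/scenec.png

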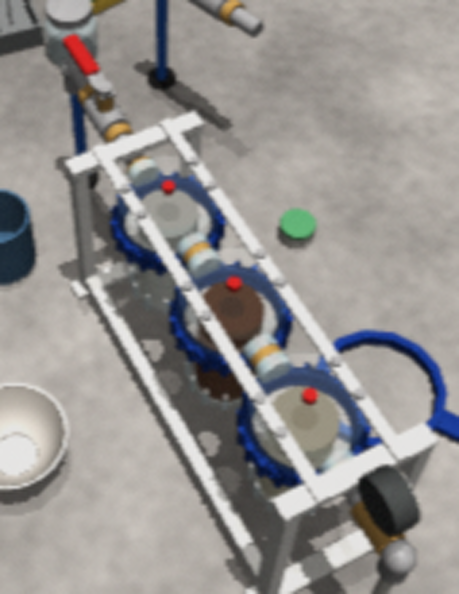

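```bash
cat > h.py <<'E'
import numpy as np, cv2
from station import *
def ray(n,px):
    m=camera_model(n);f=210/np.tan(np.radians(m["fov_y"]/2));T=m["world_to_cam"]
    d=np.array([(px[0]-m["cx"])/f,-(px[1]-m["cy"])/f,-1]);R=T[:3,:3]
    return -R.T@T[:3,3],R.T@d
def at(n,px,z):
    c,d=ray(n,px);return c+d*(z-c[2])/d[2]
def proj(n,P):
    m=camera_model(n);f=210/np.tan(np.radians(m["fov_y"]/2));T=m["world_to_cam"]
    q=T[:3,:3]@np.array(P)+T[:3,3];return np.array([m["cx"]+f*q[0]/-q[2],m["cy"]+f*q[1]/q[2]])
def tri(a,b):
    A=[];B=[]
    for n,p in(("top",a),("scene",b)):
        c,d=ray(n,p);d/=np.linalg.norm(d);M=np.eye(3)-np.outer(d,d);A.append(M);B.append(M@c)
    x=np.linalg.lstsq(np.vstack(A),np.hstack(B),rcond=None)[0]
    return x
E
python3 - <<'E'
from h import *
np.set_printoptions(precision=4,suppress=True)
T=[(444,132),(292,155),(141,177)];S=[(168,186),(234,283),(310,396)]
P=[]
for t,s in zip(T,S):
    t=(120+(t[0]-.9)/2.8,170+(t[1]-.9)/2.8);s=(230+(s[0]-.85)/2.7,120+(s[1]-.85)/2.7)
    p=at("top",t,.233);q=at("scene",s,.233);print(p,q,tri(t,s));P.append(p)
print(np.linalg.norm(P[0]-P[1]),np.linalg.norm(P[2]-P[1]))
for t,s in(((645,100),(68,42)),((718,95),(95,70))):
  t=(120+t[0]/2.8,170+t[1]/2.8);s=(230+s[0]/2.7,120+s[1]/2.7)
  print(at("top",t,.24),at("scene",s,.24))
# red mask of levers
for n,box in(("top",(180,230,330,395)),("scene",(125,180,245,285))):
    im=camera(n);h=cv2.cvtColor(im,cv2.COLOR_BGR2HSV)
    m=((h[...,0]<8)|(h[...,0]>172))&(h[...,1]>170)&(h[...,2]>90)
    M=np.zeros_like(m);a,b,c,d=box;M[a:b,c:d]=m[a:b,c:d]
    r=cv2.minAreaRect(np.argwhere(M)[:,::-1].astype(np.float32));print(n,M.sum(),r)
    for c in cv2.boxPoints(r):print(c,at(n,c,.236))
    print("centre",at(n,r[0],.242))
E
```

```text
[ 0.5614 -0.0681  0.233 ] [ 0.5632 -0.0654  0.233 ] [ 0.5619 -0.0682  0.2292]
[0.5437 0.0613 0.233 ] [0.5461 0.0637 0.233 ] [0.5444 0.0616 0.2292]
[0.5268 0.19   0.233 ] [0.5295 0.1934 0.233 ] [0.5274 0.1912 0.2277]
0.1306804406048418 0.12976836643017056
[ 0.5847 -0.239   0.24  ] [ 0.5972 -0.2872  0.24  ]
[ 0.588  -0.3006  0.24  ] [ 0.5827 -0.2358  0.24  ]
top 156 ((363.29730224609375, 204.21621704101562), (6.238503456115723, 25.161962509155273), 81.02737426757812)
[350.3838 203.0973] [ 0.5913 -0.2399  0.236 ]
[375.2379 199.173 ] [ 0.5998 -0.299   0.236 ]
[376.2108 205.3351] [ 0.5851 -0.3008  0.236 ]
[351.3568 209.2595] [ 0.5766 -0.2417  0.236 ]
centre [ 0.5876 -0.2693  0.242 ]
scene 84 ((259.4615173339844, 139.69229125976562), (15.531606674194336, 5.54700231552124), 56.3099365234375)
[252.8461 134.7692] [ 0.6017 -0.2971  0.236 ]
[257.4615 131.6923] [ 0.5849 -0.3051  0.236 ]
[266.0769 144.6154] [ 0.5775 -0.244   0.236 ]
[261.4615 147.6923] [ 0.594  -0.2366  0.236 ]
centre [ 0.591  -0.2641  0.242 ]
```

Brown is the middle housing: its button triangulates to (0.545,0.062), with 130 mm spacing to its neighbours. The sleeve centre is at (0.589,-0.268). That puts the stem at about (0.581,-0.210), on the pipe line, with the lever near 0. Next I lift, shut the gripper, plan the push arc and check IK.

```bash
cat >> h.py <<'E'
ys=np.array([-0.132,0.991,0.]);ys/=np.linalg.norm(ys);xs=np.array([ys[1],-ys[0],0.])
S=np.array([0.581,-0.210,0.236]);BROWN=np.array([0.545,0.062,0.])
def lever(q):
    out=-ys*np.cos(q)-xs*np.sin(q); nrm=xs*np.cos(q)-ys*np.sin(q)   # outward, +x_lever side
    return out,nrm
def pose(q,gap,r=.070,z=.244,s=1,q_or=None):
    out,n=lever(q); p=S+r*out+n*(.009+.011+gap); p[2]=z
    _,no=lever(q if q_or is None else q_or)
    X=s*no;Z=np.array([0,0,-1.]);Y=np.cross(Z,X)
    return p,np.column_stack([X,Y,Z])
E
python3 - <<'E'
from h import *
import station
np.set_printoptions(precision=3,suppress=True)
print(getattr(station,"tips_ahead",None))
o=get_obs();p=np.array(o["tcp_pos"]);p[2]=.42;movel(p,speed=.25);grip(0.0)
for s in(1,-1):
    for q in(0,.5,1,1.3,1.57,1.65):
        j=inverse_kinematics(*pose(q,0,s=s));print(s,q,j)
o=get_obs();print(o["time"],o["contact_force"],o["finger_gap"],o["qpos"])
for n in("scene","top"):cv2.imwrite(f"pics/{n}1.png",camera(n))
a=np.hstack([cv2.imread(f"pics/{n}1.png") for n in("scene","top")])
cv2.imwrite("pics/both1.png",cv2.resize(a,(800,300)))
E
```

```text
0.022
1 0 [-0.531  0.318  1.507 -0.     1.317  0.908]
1 0.5 [-0.567  0.256  1.584 -0.     1.301  1.372]
1 1 [-0.58   0.182  1.673 -0.     1.287  1.858]
1 1.3 [-0.574  0.138  1.723 -0.     1.281  2.164]
1 1.57 [-0.559  0.103  1.761 -0.     1.278  2.449]
1 1.65 [-0.553  0.094  1.771 -0.     1.277  2.536]
-1 0 [-0.531  0.318  1.507 -0.     1.317 -2.234]
-1 0.5 [-0.567  0.256  1.584 -0.     1.301 -1.77 ]
-1 1 [-0.58   0.182  1.673 -0.     1.287 -1.283]
-1 1.3 [-0.574  0.138  1.723 -0.     1.281 -0.977]
-1 1.57 [-0.559  0.103  1.761 -0.     1.278 -0.692]
-1 1.65 [-0.553  0.094  1.771 -0.     1.277 -0.606]
1.7833 [ 0.197 -0.158 -0.744] -0.002505435922884287 [ 1.162  0.135  1.402  0.     1.605 -0.112]
```

View pics/both1.png

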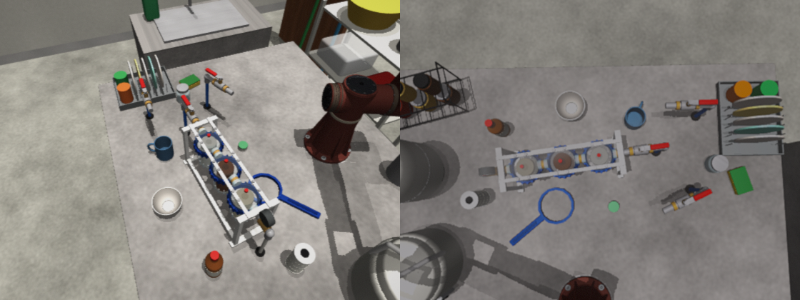

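```bash
python3 - <<'E'
from h import *
np.set_printoptions(precision=3,suppress=True)
for n in("scene","top"):
    print(n,proj(n,[.183,.597,.42]),proj(n,[.183,.597,.6]),at(n,(20,370),.2)if n=="top" else at(n,(530,390),.2))
print([at("top",(20,240),z) for z in(0,.2)])
a=np.hstack([cv2.imread("pics/scene1.png")[220:,360:],cv2.imread("pics/top1.png")[180:,:220]])
b=np.hstack([cv2.imread("pics/scene0.png")[220:,360:],cv2.imread("pics/top0.png")[180:,:220]]) if 0 else None
a=cv2.resize(cv2.imread("pics/scene1.png")[220:,360:],(400,400)); t=cv2.resize(cv2.imread("pics/top1.png")[200:,:200],(400,440))[:400]
cv2.imwrite("pics/pots.png",np.hstack([a,t]))
E
```

```text
scene [682.058 362.906] [810.487 319.274] [0.29  0.551 0.2  ]
top [-71.65  413.341] [-170.35   458.227] [0.204 0.557 0.2  ]
[array([0.523, 0.692, 0.   ]), array([0.516, 0.57 , 0.2  ])]Traceback (most recent call last):
  File "<stdin>", line 6, in <module>
    return _nx.concatenate(arrs, 1, dtype=dtype, casting=casting)
           ~~~~~~~~~~~~~~~^^^^^^^^^^^^^^^^^^^^^^^^^^^^^^^^^^^^^^^
ValueError: all the input array dimensions except for the concatenation axis must match exactly, but along dimension 0, the array at index 0 has size 200 and the array at index 1 has size 240
```

```bash
python3 - <<'E'
from h import *
a=cv2.resize(cv2.imread("pics/scene1.png")[220:,360:],(400,400)); t=cv2.resize(cv2.imread("pics/top1.png")[200:,:200],(400,440))
a=cv2.copyMakeBorder(a,0,40,0,0,cv2.BORDER_CONSTANT)
cv2.imwrite("pics/pots.png",np.hstack([a,t]))
E
```

```text
(no output)
```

View pics/pots.png

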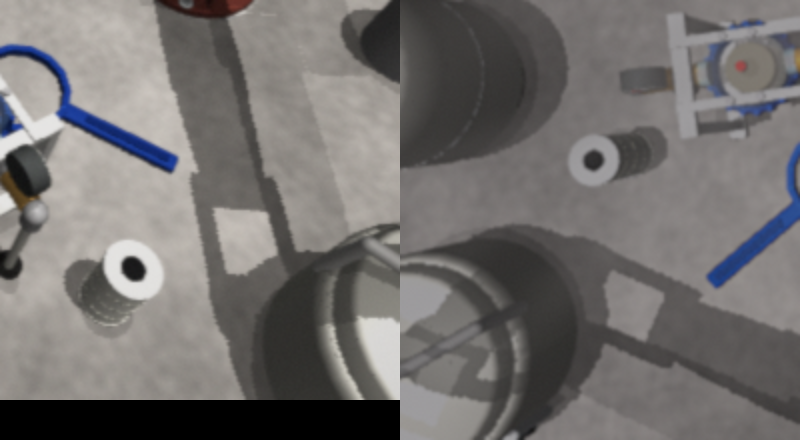

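```bash
python3 - <<'E'
from h import *
np.set_printoptions(precision=3,suppress=True)
# rightmost-of-rim in top crop (525,370)->px ; 
for t,s in(((15,370),(570,385)),):
    x=tri(t,s);print(x,proj("top",x),proj("scene",x))
for z in(.1,.15,.2,.25,.3): print(z,at("top",(62,375),z),at("top",(90,355),z),at("scene",(520,380),z),at("scene",(490,385),z),at("scene",(545,335),z))
E
```

```text
[0.204 0.571 0.194] [ 15.537 369.464] [570.937 385.124]
0.1 [0.165 0.506 0.1  ] [0.215 0.433 0.1  ] [0.237 0.527 0.1  ] [0.306 0.513 0.1  ] [0.113 0.465 0.1  ]
0.15 [0.178 0.48  0.15 ] [0.226 0.411 0.15 ] [0.267 0.528 0.15 ] [0.332 0.515 0.15 ] [0.149 0.469 0.15 ]
0.2 [0.192 0.455 0.2  ] [0.238 0.389 0.2  ] [0.296 0.529 0.2  ] [0.358 0.517 0.2  ] [0.186 0.474 0.2  ]
0.25 [0.205 0.43  0.25 ] [0.249 0.367 0.25 ] [0.326 0.531 0.25 ] [0.385 0.519 0.25 ] [0.222 0.478 0.25 ]
0.3 [0.219 0.405 0.3  ] [0.26  0.345 0.3  ] [0.356 0.532 0.3  ] [0.411 0.521 0.3  ] [0.259 0.483 0.3  ]
```

The grey thing at the left is a stock pot, with its rim at about z 0.19, under the raised tool; a second pot is further ahead. I'll pull in at height, sweep over to the lever and come down on its far side.

```bash
python3 - <<'E'
from h import *
np.set_printoptions(precision=3,suppress=True)
o=get_obs();R=np.array(o["orientation"])
movel([.15,.48,.45],speed=.25)
q0=0.0
p,R=pose(q0,.016,s=-1,z=.42)
goto([.40,-.25,.42],R)
goto(p,R)
p[2]=.30;movel(p,speed=.2)
o=get_obs();print(o["time"],o["tcp_pos"],o["contact_force"],o["qpos"])
for n in("scene","top"):cv2.imwrite(f"pics/{n}2.png",camera(n))
a=cv2.resize(cv2.imread("pics/scene2.png")[80:220,190:370],(400,311));t=cv2.resize(cv2.imread("pics/top2.png")[130:270,290:470],(400,311))
cv2.imwrite("pics/c2.png",np.hstack([a,t]))
E
```

```text
6.9167 [ 0.626 -0.275  0.302] [-0.412  0.433  0.991] [-0.517  0.306  1.413 -0.     1.42  -2.219]
```

View pics/c2.png

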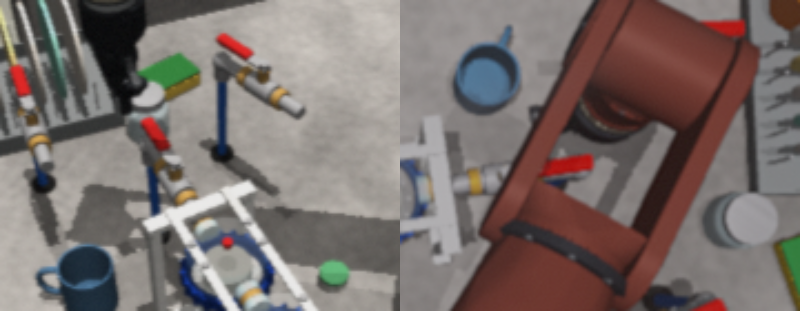

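Fingertips are beyond the lever at about scene px (250,129) and the lever has not moved. Now I descend and push in arc steps while watching the force.

```bash
python3 - <<'E'
from h import *
np.set_printoptions(precision=3,suppress=True)
print("tip proj",proj("scene",[.626,-.275,.28]))
p,R=pose(0,.016,s=-1)
for z in(.27,.244):
    p[2]=z;movel(p,speed=.1)
f0=np.array(get_obs()["contact_force"]);print(f0)
p,R=pose(0,.004,s=-1);movel(p,speed=.06,rot=R)
for q in np.arange(.1,.61,.1):
    p,R=pose(q,0,s=-1);movel(p,speed=.08,rot=R)
    o=get_obs();f=np.array(o["contact_force"])-f0
    print(round(q,2),o["time"],f,"n",f@lever(q)[1],o["tcp_pos"])
    if np.linalg.norm(f)>20:break
for n in("scene","top"):cv2.imwrite(f"pics/{n}3.png",camera(n))
a=cv2.resize(cv2.imread("pics/scene3.png")[80:220,190:370],(400,311));t=cv2.resize(cv2.imread("pics/top3.png")[130:270,290:470],(400,311))
cv2.imwrite("pics/c3.png",np.hstack([a,t]))
E
```

```text
tip proj [245.757 130.32 ]
[-0.102 -0.097  0.283]
0.1 8.5167 [ 0.171 -0.501 -0.32 ] n 0.15481275090712826 [ 0.603 -0.279  0.244]
0.2 8.7667 [ 0.652 -0.01  -0.336] n 0.6509111174848744 [ 0.596 -0.281  0.244]
0.3 9.0167 [ 0.778  0.779 -0.541] n 0.6372650989205938 [ 0.589 -0.282  0.244]
0.4 9.2667 [ 0.21  -0.121  0.91 ] n 0.2346174262753474 [ 0.582 -0.283  0.244]
0.5 9.5167 [0.849 0.155 0.794] n 0.736278281298173 [ 0.574 -0.283  0.244]
0.6 9.7667 [ 0.806 -0.478  0.35 ] n 0.9351853914753457 [ 0.567 -0.281  0.244]
```

View pics/c3.png

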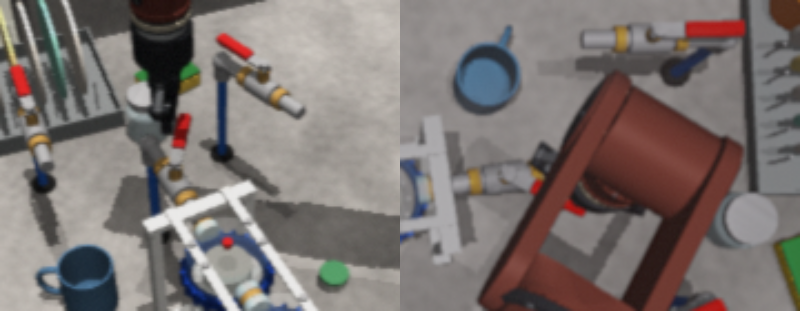

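The lever follows the fingers and has turned about a third of the way (red end now at top px ~(552,213) before cropping offsets). I continue to the stop.

```bash
python3 - <<'E'
from h import *
np.set_printoptions(precision=3,suppress=True)
f0=np.array([-.1,-.1,.28])
for q in list(np.arange(.7,1.41,.1))+list(np.arange(1.44,1.70,.03)):
    p,R=pose(q,0,s=-1,q_or=min(q,1.571));movel(p,speed=.08 if q<1.42 else .03,rot=R)
    o=get_obs();f=np.array(o["contact_force"])-f0;n=f@lever(q)[1]
    print(round(q,2),round(o["time"],2),f,"n",round(n,2))
    if n>9:break
for n in("scene","top"):cv2.imwrite(f"pics/{n}4.png",camera(n))
a=cv2.resize(cv2.imread("pics/scene4.png")[80:220,190:370],(400,311));t=cv2.resize(cv2.imread("pics/top4.png")[130:270,290:470],(400,311))
cv2.imwrite("pics/c4.png",np.hstack([a,t]))
E
```

```text
0.7 10.12 [ 0.484  0.636 -0.723] n 0.07
0.8 10.37 [ 0.234 -0.583  0.452] n 0.54
0.9 10.62 [ 0.33  -0.13   0.197] n 0.33
1.0 10.87 [ 1.03   0.486 -0.219] n 0.3
1.1 11.12 [-0.13  -0.489  0.676] n 0.33
1.2 11.37 [ 1.946 -1.061  0.016] n 1.87
1.3 11.62 [-0.072 -0.662  0.822] n 0.58
1.4 11.87 [ 0.786 -0.433  0.507] n 0.65
1.44 12.12 [ 0.858 -1.251 -0.623] n 1.43
1.47 12.37 [ 0.08  -2.015 -1.618] n 1.98
1.5 12.62 [ 0.033 -2.483 -0.605] n 2.44
1.53 12.87 [ 1.059 -2.255  0.686] n 2.4
1.56 13.12 [ 0.474 -1.51   0.443] n 1.56
1.59 13.37 [ 1.19  -5.739 -1.974] n 5.84
1.62 13.62 [ 4.969 -8.877 -3.502] n 9.26
```

View pics/c4.png

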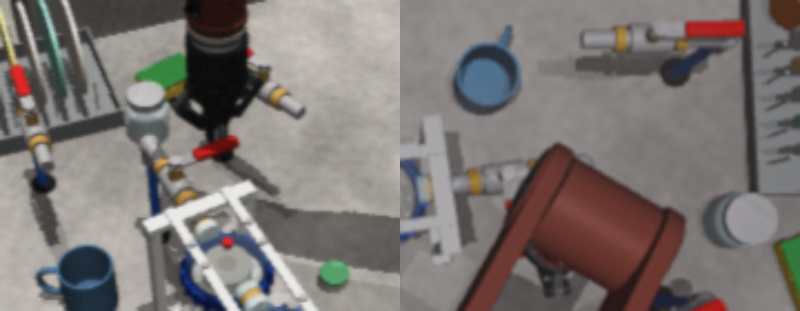

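Force builds from 1.59, as expected at the stop. I push slightly more to be sure, then back off, lift and look.

```bash
python3 - <<'E'
from h import *
np.set_printoptions(precision=3,suppress=True)
f0=np.array([-.1,-.1,.28])
for q in(1.65,1.68,1.71):
    p,R=pose(q,0,s=-1,q_or=1.571);movel(p,speed=.03,rot=R)
    o=get_obs();f=np.array(o["contact_force"])-f0;n=f@lever(q)[1]
    print(q,round(o["time"],2),f,round(n,2),o["tcp_pos"],p)
    if n>18:break
p,R=pose(1.571,.03,s=-1);movel(p,speed=.1,rot=R)
p[2]=.40;movel(p,speed=.25)
T=BROWN+[0,0,.38]
# orientation: keep joint 6 comfortable
goto(T,R)
o=get_obs();print(o["time"],o["tcp_pos"],o["contact_force"])
for n in("scene","top"):cv2.imwrite(f"pics/{n}5.png",camera(n))
a=cv2.resize(cv2.imread("pics/scene5.png")[80:280,190:390],(400,400));t=cv2.resize(cv2.imread("pics/top5.png")[130:330,210:410],(400,400))
cv2.imwrite("pics/c5.png",np.hstack([a,t]))
E
```

```text
1.65 13.97 [  5.449 -14.311  -7.847] 14.58 [ 0.514 -0.238  0.244] [ 0.512 -0.234  0.244]
1.68 14.22 [  8.122 -18.472  -9.069] 18.66 [ 0.514 -0.238  0.244] [ 0.511 -0.232  0.244]
16.775 [0.545 0.061 0.38 ] [ 0.515 -0.144  0.76 ]
```

View pics/c5.png

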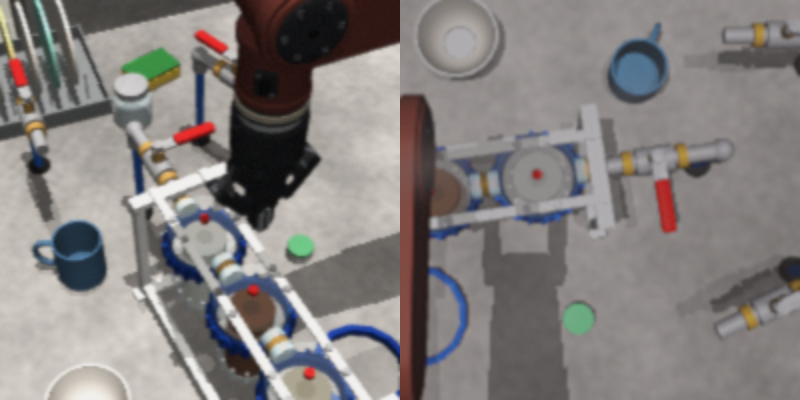

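The lever is square to the pipe in the top view (~8° image tilt on both), and it is against the stop: the arm stalled at 18 N. I lower to the pointing pose and check the tips.

```bash
python3 - <<'E'
from h import *
np.set_printoptions(precision=3,suppress=True)
print(proj("scene",[.545,.061,.358]))
movel(BROWN+[0,0,.292],speed=.12)
pause(.3)
o=get_obs();print(o["time"],o["tcp_pos"],o["contact_force"],proj("scene",[.545,.062,.27]))
for n in("scene","top"):cv2.imwrite(f"pics/{n}6.png",camera(n))
a=cv2.resize(cv2.imread("pics/scene6.png")[120:320,220:420],(400,400));t=cv2.resize(cv2.imread("pics/top6.png")[130:330,210:410],(400,400))
cv2.imwrite("pics/c6.png",np.hstack([a,t]))
E
```

```text
[319.457 192.086]
18.0583 [0.545 0.062 0.293] [-0.155  0.451 -0.15 ] [317.352 215.248]
```

View pics/c6.png

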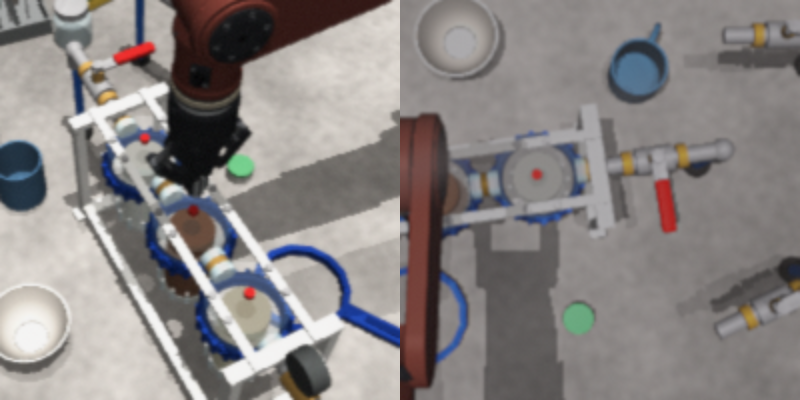

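The tips are at scene px (318,215), just above the brown housing's button (317,225), and match the predicted pose with tips at z 0.27, clear of the rails. Now I hold and hand in.

```bash
python3 - <<'E'
from h import *
pause(2.8)
o=get_obs();print(o["time"],o["tcp_pos"],o["contact_force"])
sign_off()
E
```

```text
20.9583 [0.54501382 0.06199031 0.29201363] [-0.37662644 -0.34049704  0.32912561]
the job is handed in; nothing more can be done
```

The feed valve is shut and the arm is pointing at the brown filter, the middle housing. I handed the job in at 21.0 s.

- **Lever:** I pushed the stand's own red lever, the valve farthest to the robot's left, round with shut fingers. At the stop the arm stalled at about 18 N sideways, and afterwards the top view showed the lever square to the pipe.
- **Pointing:** The fingertips held for over 2 s at about z = 0.27 above (0.545, 0.062), roughly 35 mm over the red button and rails. The contact force there stayed at noise level, and the tip's position in the scene picture matched the calibration.
- **Other things on the counter:** The last pictures show nothing displaced, but they don't cover everything. The arm hid part of the top view, and I compared them by eye only.
- **Measurement disagreement:** The two cameras disagreed by about 2 to 5 mm on the lever and button positions, and the clearances I used were larger than that.

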